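Put the die-change kit in its foam nests

TASK

Pack the die-change kit: lay the punch, the anvil, the round knob and the torch each flat on the yellow floor of the black foam nest whose cut-out matches its outline, upright as it stands now and with its long side along the cut-out's long side. Leave the loose white and green connector housings where they are.

Things in the scene. Friction and masses are not known exactly. Their poses are not given: they have to be found in the camera images.
- die_punch: Punch: light grey steel block, 30 mm (its x) by 60 mm (its y), 22 mm high, two dark holes in its top, 0.13 kg. Origin: centre of its underside; z up. Stands on the bench at the start.
- anvil: Anvil: dark grey steel block, 24 mm (its x) by 34 mm (its y), 30 mm high, one hole in its top, 0.1 kg. Origin: centre of its underside; z up. Stands on the bench at the start.
- round_knob: Knob: round black ribbed knob, 32 mm across, 28 mm high (its straight sides reach 26 mm), brass insert in the middle of its top. Origin: centre of its underside; z up. Stands on the bench at the start.
- torch: Torch: black pocket torch lying on its side, 29 mm wide (its x), 90 mm long (its y), 29 mm high, small green button; it does not roll. Origin: centre of its underside; z up. Stands on the bench at the start.
- punch_nest: Fixed foam nest: flat black foam pad 118 x 64 mm, 7 mm thick, one outline cut 4 mm deep into its middle down to a yellow floor 3 mm above the bench. Outline: the middle-sized rectangle, 76 mm (along its x) by 46 mm (along its y), for the punch. Origin: centre of the pad's underside, at bench level, under the outline's centre; x along the 118 mm length, z up.
- anvil_nest: Fixed foam nest: flat black foam pad 118 x 64 mm, 7 mm thick, one outline cut 4 mm deep into its middle down to a yellow floor 3 mm above the bench. Outline: the short rectangle, 50 mm (along its x) by 40 mm (along its y), for the anvil. Origin: centre of the pad's underside, at bench level, under the outline's centre; x along the 118 mm length, z up.
- knob_nest: Fixed foam nest: flat black foam pad 118 x 64 mm, 7 mm thick, one outline cut 4 mm deep into its middle down to a yellow floor 3 mm above the bench. Outline: a circle of 48 mm diameter, for the round knob. Origin: centre of the pad's underside, at bench level, under the outline's centre; x along the 118 mm length, z up.
- torch_nest: Fixed foam nest: flat black foam pad 118 x 64 mm, 7 mm thick, one outline cut 4 mm deep into its middle down to a yellow floor 3 mm above the bench. Outline: the longest rectangle, 106 mm (along its x) by 45 mm (along its y), for the torch. Origin: centre of the pad's underside, at bench level, under the outline's centre; x along the 118 mm length, z up.
- white_housing: Bystander, leave it where it is: white plastic connector housing, 22 x 28 mm (x, y), 13 mm high, loose. Origin: centre of its underside; z up. Stands on the bench at the start.
- green_housing: Bystander, leave it where it is: green plastic connector housing, 22 x 22 mm, 13 mm high, loose. Origin: centre of its underside; z up. Stands on the bench at the start.
Things that resemble listed ones, but are neither listed nor needed, are in the scene too. What is shaped like the anvil but red is not meant.

How it is judged:
By the outcome, as a careful person would: the job done as asked, in the order asked, and still so for the second after the job is handed in, with the robot touching nothing.
It also fails if it takes over 96 s, if anything falls off the work surface, if the arm or the gripper's body presses on something with over 40 N, if the wrist force passes 120 N, or if a joint passes its speed limit or range.

ROBOT

A 6-joint arm with a two-finger parallel gripper is mounted at the origin on a cart in front of the work surface, level with it; the furniture and walls round the work are solid. World frame = base frame: x ahead of the robot, y to its left, z up, the work surface at z = 0. Lengths are in m, angles in rad, forces in N, time in s.
With the tool pointing down it reaches from about 0.325 to 0.85 m from the base axis. Payload 4.4 kg.
Tool frame: the origin (TCP) lies at the very end of the fingers, on their centre line; the grasp point (between the pads) lies 19 mm behind it; z points along the fingers, y is the line along which they close (so a half turn about z gives the same grasp; the last joint's range is limited). The gripper opens to 94 mm and grips with 3 to 60 N. Pads are 16 mm wide; open, the fingers measure 119 mm over their backs; the gripper's body (75 mm by 177 mm) begins 78 mm behind the grasp point.
Start: joints at [-1.365, 0.207, 1.542, -0, 1.393, -0.15], TCP at [0.2, -0.539, 0.205] pointing down, gripper open.
Joint ranges: [-2.73, 2.73], [-0.86, 2.22], [0.23, 2.46], [-1.11, 4.25], [0.08, 2.63], [-2.82, 2.82]. Speed limits (rad/s): [2.79, 2.79, 3.14, 3.14, 3.14, 3.14].

INTERFACE

Orientations are given as a unit quaternion [w, x, y, z].
In Python, from workcell import ctrl gives the robot as it stands. The module is installed in compiled form; this text tells all that it offers.
- The arm moves only by the shell command python3 -m crank 'ROWS' [OPENING] [FORCE]. ROWS is JSON, a list of rows, each an object of numbers: "tx", "ty", "tz": the shift along the world's x, y, z in units of 50 mm (1.0 is 50 mm); "ax", "ay", "az": the turn, a rotation vector about the world's x, y, z in degrees. In form: [{"tx": .., "ty": .., "tz": .., "ax": .., "ay": .., "az": ..}, ...]. A call has 1 to 12 rows; each row shifts and turns the commanded pose from where the row before left it; what a row does not reach is not made up. A row lasts 1/8 s, in which the tool goes at most 62.5 mm and 10.7 degrees, less where a joint would pass 70% of its speed; a pose out of reach is approached as far as the arm can. A call is refused whole if a number of a shift passes 1 or a number of a turn 10.7, either way. A call with a gripper value outside its range is refused whole. OPENING is the finger opening in mm, from 0 to 94, set as the call begins (- or left out, the last holds). The fingers move at their own pace and stop on an object; FORCE is the grip in N (left out, the last holds). Time passes only in rows, so rows that do not move let the fingers close. It gives the time, the measured TCP pose, the force, the opening and the grip force at its end, in the units of the state.
- ctrl.observe(): the state, without advancing time (a new reading comes with each control period).
- ctrl.capture(name): name is "scene" or "top"; returns a dict with "img" (480x640x3 uint8, red, green, blue), "camera_matrix" (3x3 intrinsics, pixels), "pose" (4x4, takes a point from camera to world coordinates). Camera axes: x right, y up, looking along -z (the intrinsics and any distortion apply to the point x, -y, -z); pixel columns grow to the right and rows downward; lengths in m; the calibration is good to about 2 mm. A picture is of the moment at which its call begins. There is no depth.
- ctrl.sign_off(): hands the job in; it is judged then, once.
The state is a dict: "time": time; "joint_positions": joint angles; "qd": joint speeds; "joint_efforts": joint torques, N m; "position": TCP position; "eef_rot": TCP orientation; "wrist_force": force on the tool from outside, world axes, zero at the start; "torque": the same for the moment, N m; "gripper_width": opening from 0.0 (shut) to 1.0 (fully open); "gripper_force": force on a finger pad.
Only numpy, scipy, OpenCV 4.12 (cv2) and the standard library are available. Lean on these libraries where they do the work, as an engineer would, in place of code of your own. Each camera call takes 0.05 s, during which the arm holds its last target. There are 200 camera calls.

## Working session

There is one attempt and no reset: what is moved stays moved. The work goes in short steps, Python scripts to look and compute and a shell command to move; the robot and the scene stay as the last step left them, time stands still between calls to the robot, and variables do not carry over. Pictures are saved under pics/ and viewed, at most 14 in all, crops included, and the job is handed in when it is done.

```bash
mkdir -p pics
cat > h.py <<'E'
import numpy as np, cv2
from workcell import ctrl
def cap(n):
    c=ctrl.capture(n); return c
def ray(c,u,v,z):
    K=np.array(c["camera_matrix"]);P=np.array(c["pose"])
    d=np.linalg.inv(K)@[u,v,1]; d=P[:3,:3]@[d[0],-d[1],-d[2]]; o=P[:3,3]
    return o+d*(z-o[2])/d[2]
def proj(c,p):
    K=np.array(c["camera_matrix"]);P=np.array(c["pose"])
    q=P[:3,:3].T@(np.array(p)-P[:3,3]); q=K@[q[0],-q[1],-q[2]]; return q[:2]/q[2]
E
python3 - <<'E'
from h import *
for n in("scene","top"):
    c=cap(n); print({k:(v if k!="img" else 0) for k,v in c.items()})
    cv2.imwrite(f"pics/{n}0.png",c["img"][:,:,::-1])
print(ctrl.observe())
E
```

```text
{'img': 0, 'camera_matrix': array([[434.34633358,   0.        , 310.17331956],
       [  0.        , 434.34633358, 239.4912378 ],
       [  0.        ,   0.        ,   1.        ]]), 'pose': array([[-0.67767256,  0.3454041 , -0.64919635, -0.07731195],
       [-0.73491499, -0.34895058,  0.58149243,  0.54710304],
       [-0.02568757,  0.8711656 ,  0.49031688,  0.48198337],
       [ 0.        ,  0.        ,  0.        ,  1.        ]])}
{'img': 0, 'camera_matrix': array([[505.25701188,   0.        , 317.04643028],
       [  0.        , 505.25701188, 241.31555283],
       [  0.        ,   0.        ,   1.        ]]), 'pose': array([[-0.00541248,  0.98324436, -0.18221205,  0.29202116],
       [-0.99956468, -0.01060445, -0.02753187,  0.00941758],
       [-0.02900282,  0.18198371,  0.98287373,  1.00202608],
       [ 0.        ,  0.        ,  0.        ,  1.        ]])}
{'time': 0.1, 'joint_positions': array([-1.36550777e+00,  2.07346709e-01,  1.54277489e+00,  2.35358094e-05,
        1.39347689e+00, -1.50533435e-01]), 'qd': array([ 0.00019116, -0.00170208, -0.00286793, -0.00143706, -0.00022006,
        0.00088627]), 'joint_efforts': array([-6.82333575e-04, -3.71869683e+01, -2.82294363e+01,  7.00666266e-02,
        3.11992457e-02, -4.91145488e-05]), 'position': array([ 0.20014091, -0.53829114,  0.20441731]), 'eef_rot': array([-1.00285745e-03,  9.84215413e-01,  1.76971789e-01, -1.58770164e-05]), 'wrist_force': array([ 0.71261602,  0.3420432 , -0.17255495]), 'torque': array([ 4.94961918e-06,  1.73761368e-02, -1.90400979e-02]), 'gripper_force': 0.0, 'gripper_width': 0.9960813261480069}
```

View pics/top0.png

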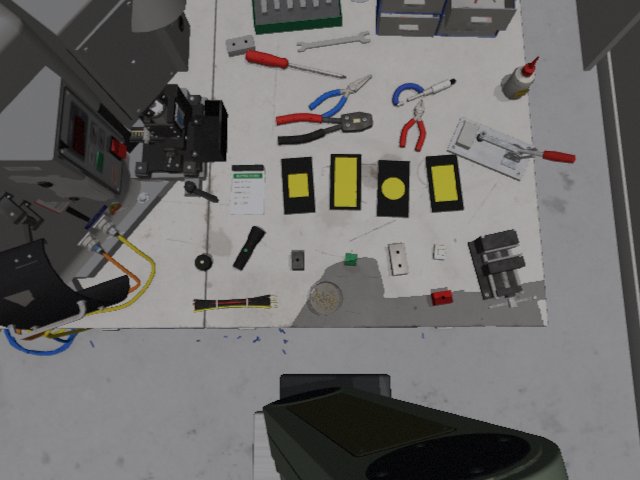

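View pics/scene0.png

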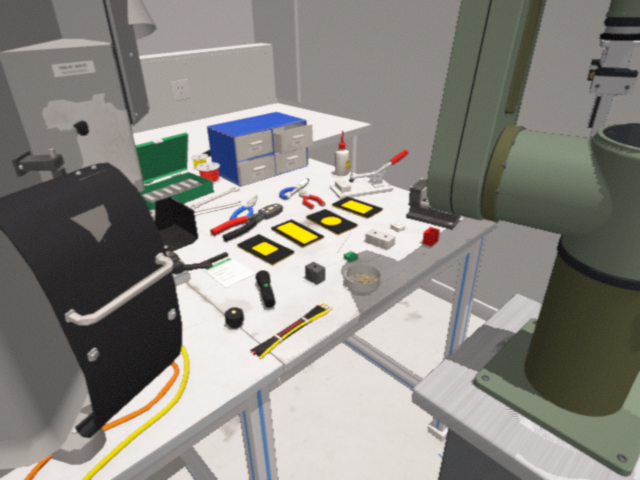

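Run:
```python
from h import *
c=cap("top"); im=c["img"]; 
cv2.imwrite("pics/crop1.png",cv2.resize(im[150:310,185:475,::-1],None,fx=2.75,fy=2.75,interpolation=cv2.INTER_CUBIC))
hsv=cv2.cvtColor(im,cv2.COLOR_RGB2HSV)
m=cv2.inRange(hsv,(22,150,120),(35,255,255)); m[:140]=0;m[225:]=0
for k in cv2.findContours(m,0,2)[0]:
    if cv2.contourArea(k)>100:
        w=np.array([ray(c,*p[0],0.003)[:2]*1000 for p in k],np.float32)
        px=k.reshape(-1,2).mean(0)
        print("Y",px.round(),cv2.minAreaRect(w))
m=cv2.inRange(hsv,(0,0,0),(180,255,60)); m[:140]=0;m[285:]=0;m[:,:190]=0;m[:,475:]=0
for k in cv2.findContours(m,0,2)[0]:
    if cv2.contourArea(k)>60:
        w=np.array([ray(c,*p[0],0.007)[:2]*1000 for p in k],np.float32)
        print("B",k.reshape(-1,2).mean(0).round(),cv2.minAreaRect(w))
s=cap("scene")["img"]
cv2.imwrite("pics/crop2.png",cv2.resize(s[180:360,200:450,::-1],None,fx=3,fy=3,interpolation=cv2.INTER_CUBIC))
```

```text
Y [392. 187.] ((586.3771362304688, -118.40777587890625), (44.98379898071289, 42.38300704956055), 89.16154479980469)
Y [300. 185.] ((595.4307250976562, 76.25556182861328), (47.6818962097168, 39.75124740600586), 3.5601563453674316)
Y [445. 185.] ((595.8733520507812, -222.64231872558594), (74.04053497314453, 45.074256896972656), 4.118252754211426)
Y [344. 193.] ((600.9752197265625, -20.783329010009766), (44.892372131347656, 102.47612762451172), 88.88701629638672)
B [203. 262.] ((436.6402893066406, 265.4252624511719), (33.939064025878906, 30.1618709564209), 63.44075012207031)
B [471. 252.] ((450.1291809082031, -267.1294860839844), (11.795713424682617, 52.12397766113281), 86.4798583984375)
B [247. 248.] ((464.3330383300781, 174.07337951660156), (27.57967185974121, 91.02857971191406), 64.32810974121094)
B [203. 191.] ((586.951171875, 269.0007019042969), (67.43070983886719, 34.9478874206543), 71.54741668701172)
B [249. 168.] ((633.2830200195312, 180.43792724609375), (64.50775909423828, 10.816976547241211), 89.1152114868164)
B [385. 188.] ((585.5931396484375, -116.90660095214844), (62.7028923034668, 117.93045043945312), 87.82144165039062)
B [299. 186.] ((594.6311645507812, 76.57926940917969), (117.41431427001953, 61.97371292114258), 3.452133893966675)
B [443. 181.] ((595.3781127929688, -220.66851806640625), (117.49573516845703, 63.73158264160156), 3.8953118324279785)
B [341. 192.] ((600.8455200195312, -20.59009552001953), (61.75000762939453, 117.03569030761719), 89.07524108886719)
B [294. 142.] ((687.2810668945312, 82.19450378417969), (70.97564697265625, 8.797850608825684), 89.02418518066406)
B [205. 164.] ((653.3943481445312, 264.77166748046875), (76.97330474853516, 82.9649658203125), 89.16136169433594)
```

View pics/crop1.png

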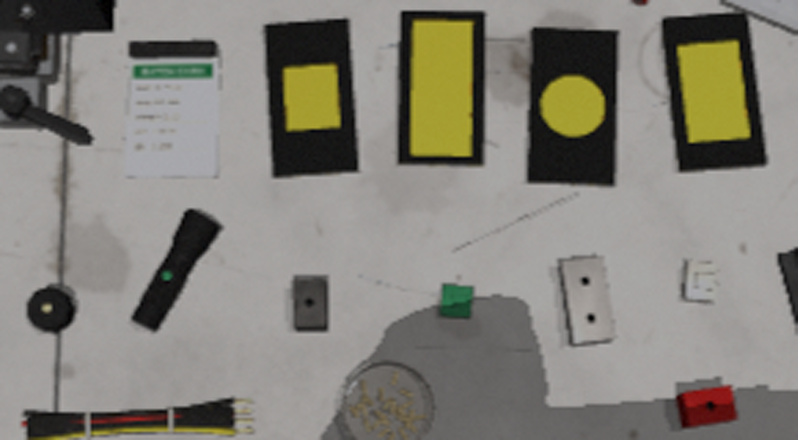

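View pics/crop2.png

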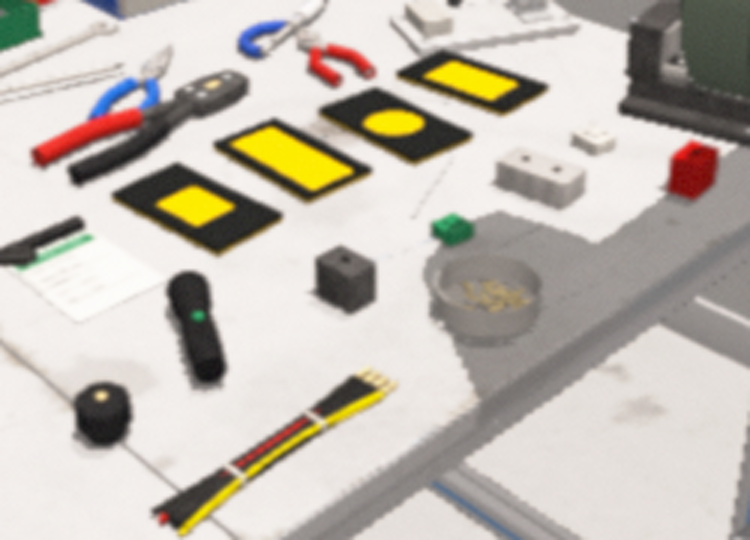

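```bash
cat > meas.py <<'E'
from h import *
def blob(c,x0,y0,x1,y1,z,f,name,area=40):
    hsv=cv2.cvtColor(c["img"],cv2.COLOR_RGB2HSV)[y0:y1,x0:x1]
    m=f(hsv).astype(np.uint8)*255
    k=max(cv2.findContours(m,0,1)[0],key=cv2.contourArea)
    w=np.array([ray(c,p[0][0]+x0,p[0][1]+y0,z)[:2]*1000 for p in k],np.float32)
    r=cv2.minAreaRect(w); print(name,np.round(r[0],1),np.round(r[1],1),round(r[2],1)); return r
E
python3 - <<'E'
from meas import *
c=cap("top")
dk=lambda h:h[...,2]<110
blob(c,190,245,218,280,.014,dk,"knob")
blob(c,228,220,272,276,.0145,dk,"torch")
blob(c,285,245,310,276,.015,dk,"anvil")
blob(c,380,235,415,282,.011,lambda h:(h[...,2]<183),"punch")
hs=cv2.cvtColor(c["img"],cv2.COLOR_RGB2HSV)
print(hs[258,380:416,2]); print(hs[258,284:312,2])
g=lambda u,v:(185+u/2.75-.3,150+v/2.75-.3)
for n,p,z in[("knobtop",(47,308),.028),("anvhole",(309,302),.03),("p1",(585,281),.022),("p2",(591,318),.022)]:
    print(n,(ray(c,*g(*p),z)*1000).round(1))
q=[(559,258),(598,256),(611,340),(572,345)]
w=np.array([ray(c,*g(*p),.022)[:2]*1000 for p in q],np.float32);print(cv2.minAreaRect(w))
q=[(293,276),(327,276),(328,320),(294,320)]
w=np.array([ray(c,*g(*p),.03)[:2]*1000 for p in q],np.float32);print(cv2.minAreaRect(w))
for z in(.1,.2,.3):print("drum",ray(c,131,288,z).round(3))
E
```

```text
knob [438. 263.] [35.4 64.2] 70.6
torch [463.  173.1] [29.2 93.6] 62.7
anvil [437.9  76.9] [23.8 40.1] 90.0
punch [ 440.9 -120.8] [67.4 93. ] 88.4
[167 167 165 167 166 166 155 143 142 112  73 129 159 159 159 162 161 163
 164 166 163 159 154 151 151 150 156 164 167 166 168 166 165 166 166 167]
[163 165 164 163 155 142 133 100  69  67  69  69  59  45  59  69  70  71
  67  52 115 164 162 163 164 162 160 160]
knobtop [434.4 262.9  28. ]
anvhole [436.6  75.8  30. ]
p1 [ 451.  -120.4   22. ]
p2 [ 424.4 -123.7   22. ]
((438.1572570800781, -119.81681060791016), (62.88823699951172, 27.723447799682617), 6.586920738220215)
((439.51025390625, 74.73662567138672), (32.27961730957031, 24.17576789855957), 1.2529751062393188)
drum [0.377 0.371 0.1  ]
drum [0.368 0.331 0.2  ]
drum [0.358 0.291 0.3  ]
```

Run:
```python
from h import *
t=cap("top");s=cap("scene")
for z in(0,.05,.1,.15,.2,.25,.3):
    print(z,[ray(s,*p,z)[:2].round(3) for p in((135,175),(172,240),(182,330),(182,390))],"|",[ray(t,*p,z)[:2].round(3) for p in((131,288),(110,306),(128,278),(70,275),(28,240))])
```

```text
0 [array([1.261, 0.084]), array([0.785, 0.201]), array([0.487, 0.335]), array([0.371, 0.397])] | [array([0.387, 0.411]), array([0.351, 0.451]), array([0.407, 0.419]), array([0.414, 0.538]), array([0.487, 0.631])]
0.05 [array([1.122, 0.132]), array([0.695, 0.237]), array([0.428, 0.357]), array([0.324, 0.413])] | [array([0.382, 0.391]), array([0.348, 0.429]), array([0.401, 0.398]), array([0.408, 0.511]), array([0.477, 0.6  ])]
0.1 [array([0.984, 0.18 ]), array([0.606, 0.273]), array([0.37 , 0.379]), array([0.278, 0.428])] | [array([0.377, 0.371]), array([0.345, 0.407]), array([0.395, 0.378]), array([0.402, 0.485]), array([0.467, 0.569])]
0.15 [array([0.845, 0.228]), array([0.517, 0.308]), array([0.311, 0.401]), array([0.231, 0.444])] | [array([0.372, 0.351]), array([0.342, 0.385]), array([0.39 , 0.357]), array([0.396, 0.459]), array([0.458, 0.538])]
0.2 [array([0.706, 0.276]), array([0.427, 0.344]), array([0.253, 0.423]), array([0.185, 0.46 ])] | [array([0.368, 0.331]), array([0.339, 0.363]), array([0.384, 0.337]), array([0.39 , 0.432]), array([0.448, 0.507])]
0.25 [array([0.567, 0.324]), array([0.338, 0.38 ]), array([0.194, 0.445]), array([0.138, 0.475])] | [array([0.363, 0.311]), array([0.336, 0.341]), array([0.378, 0.316]), array([0.383, 0.406]), array([0.438, 0.476])]
0.3 [array([0.428, 0.372]), array([0.248, 0.416]), array([0.136, 0.467]), array([0.092, 0.491])] | [array([0.358, 0.291]), array([0.333, 0.319]), array([0.372, 0.296]), array([0.377, 0.379]), array([0.429, 0.445])]
```

Run:
```python
from h import *
s=cap("scene")["img"];t=cap("top")["img"]
a=cv2.resize(t[170:360,0:240,::-1],(400,316));b=cv2.resize(s[:,0:300,::-1],(400,316*400//200)[0:1]+(580,))
o=np.zeros((580,800,3),np.uint8);o[:316,:400]=a;o[:,400:]=b
cv2.imwrite("pics/drum.png",o)
```

```text
(no output)
```

View pics/drum.png

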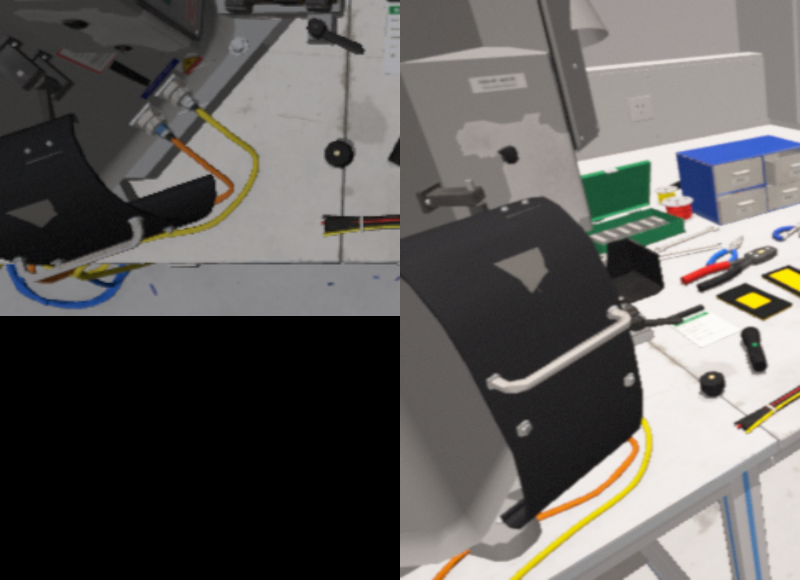

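```bash
python3 -m crank '[{"tx":0.48,"ty":0.83,"az":-1.3},{"tx":0.48,"ty":0.83,"az":-1.3},{"tx":0.48,"ty":0.83,"az":-1.3},{"tx":0.48,"ty":0.83,"az":-1.3},{"tx":0.48,"ty":0.83,"az":-1.3},{"tx":0.48,"ty":0.83,"az":-1.3},{"tx":0.48,"ty":0.83,"az":-1.3},{"tx":0.48,"ty":0.83,"az":-1.3},{"tx":0.48,"ty":0.83,"az":-1.3},{"tx":0.44,"ty":0.86,"az":-1.3},{},{}]' 54 20
cat > st.py <<'E'
import sys,numpy as np
from h import *
from scipy.spatial.transform import Rotation as R
o=ctrl.observe(); q=np.array(o["eef_rot"]); r=R.from_quat(q[[1,2,3,0]]).as_matrix()
p=np.array(o["position"])*1000; a=np.degrees(np.arctan2(r[1,1],r[0,1]))
print("t",round(o["time"],2),"p",p.round(1),"close",round(a,1),"toolz",r[:,2].round(3),"w",round(o["gripper_width"]*94,1),"gf",round(o["gripper_force"],1),"q6",o["joint_positions"][5].round(2),"F",np.round(o["wrist_force"],1))
if len(sys.argv)>3:
    t=np.array(list(map(float,sys.argv[1:4]))); print("delta units",((t-p)/50).round(3),"daz",[round((float(sys.argv[4])-a+90)%180-90,1)] if len(sys.argv)>4 else "")
E
python3 st.py 438 -121.5 8 -83
```

```text
t 0.45 p [ 200.3 -538.9  205.4] close -69.6 toolz [-0.  0. -1.] w 94.0 gf 0.0 q6 -0.15 F [ 0.  -1.1  0.3]
delta units [ 4.755  8.349 -3.948] daz [np.float64(-13.4)]schema error: expected keys tx, ty, tz, ax, ay, az
```

```bash
python3 -m crank '[{"tx":0.48,"ty":0.83,"tz":0,"ax":0,"ay":0,"az":-1.3},{"tx":0.48,"ty":0.83,"tz":0,"ax":0,"ay":0,"az":-1.3},{"tx":0.48,"ty":0.83,"tz":0,"ax":0,"ay":0,"az":-1.3},{"tx":0.48,"ty":0.83,"tz":0,"ax":0,"ay":0,"az":-1.3},{"tx":0.48,"ty":0.83,"tz":0,"ax":0,"ay":0,"az":-1.3},{"tx":0.48,"ty":0.83,"tz":0,"ax":0,"ay":0,"az":-1.3},{"tx":0.48,"ty":0.83,"tz":0,"ax":0,"ay":0,"az":-1.3},{"tx":0.48,"ty":0.83,"tz":-0.5,"ax":0,"ay":0,"az":-1.3},{"tx":0.48,"ty":0.83,"tz":-0.5,"ax":0,"ay":0,"az":-1.3},{"tx":0.44,"ty":0.86,"tz":-0.5,"ax":0,"ay":0,"az":-1.3},{"tx":0,"ty":0,"tz":0,"ax":0,"ay":0,"az":0},{"tx":0,"ty":0,"tz":0,"ax":0,"ay":0,"az":0}]' 54 20
python3 st.py 438 -121.5 8 -83
```

```text
time: 1.95
position: [0.4385, -0.123, 0.1309]
eef_rot: [0.0, 0.998, 0.065, 0.0]
wrist_force: [-0.3, 0.6, -0.6]
gripper_width: 0.574
gripper_force: 0.0
t 1.95 p [ 438.5 -123.   130.9] close -82.6 toolz [ 0.    -0.001 -1.   ] w 54.0 gf 0.0 q6 0.98 F [-0.3  0.6 -0.6]
delta units [-0.01   0.03  -2.458] daz [np.float64(-0.4)]
```

Descend, grip, and lift.

```bash
python3 -m crank '[{"tx":0,"ty":0.03,"tz":-0.6,"ax":0,"ay":0,"az":-0.4},{"tx":0,"ty":0,"tz":-0.6,"ax":0,"ay":0,"az":0},{"tx":0,"ty":0,"tz":-0.5,"ax":0,"ay":0,"az":0},{"tx":0,"ty":0,"tz":-0.4,"ax":0,"ay":0,"az":0},{"tx":0,"ty":0,"tz":-0.25,"ax":0,"ay":0,"az":0},{"tx":0,"ty":0,"tz":-0.1,"ax":0,"ay":0,"az":0},{"tx":0,"ty":0,"tz":0,"ax":0,"ay":0,"az":0},{"tx":0,"ty":0,"tz":0,"ax":0,"ay":0,"az":0}]' && python3 st.py 438 -121.5 8 -83 && python3 -m crank '[{"tx":0,"ty":0,"tz":0,"ax":0,"ay":0,"az":0},{"tx":0,"ty":0,"tz":0,"ax":0,"ay":0,"az":0},{"tx":0,"ty":0,"tz":0,"ax":0,"ay":0,"az":0},{"tx":0,"ty":0,"tz":0,"ax":0,"ay":0,"az":0},{"tx":0,"ty":0,"tz":0,"ax":0,"ay":0,"az":0},{"tx":0,"ty":0,"tz":0.3,"ax":0,"ay":0,"az":0},{"tx":0,"ty":0,"tz":0.5,"ax":0,"ay":0,"az":0},{"tx":0,"ty":0,"tz":0.5,"ax":0,"ay":0,"az":0},{"tx":0,"ty":0,"tz":0,"ax":0,"ay":0,"az":0}]' 20 25; python3 st.py 595.5 -221.5 12 -86.1
```

```text
time: 2.95
position: [0.439, -0.1215, 0.0087]
eef_rot: [0.0, 0.998, 0.061, 0.001]
wrist_force: [0.3, -0.3, 0.4]
gripper_width: 0.572
gripper_force: 0.0
t 2.95 p [ 439.  -121.5    8.7] close -83.0 toolz [ 0.002 -0.001 -1.   ] w 53.7 gf 0.0 q6 0.99 F [ 0.3 -0.3  0.4]
delta units [-0.021 -0.001 -0.015] daz [np.float64(0.0)]
time: 4.08
position: [0.4401, -0.1217, 0.0752]
eef_rot: [0.001, 0.998, 0.061, 0.002]
wrist_force: [0.2, -0.3, -1.5]
gripper_width: 0.316
gripper_force: 25.0
t 4.08 p [ 440.1 -121.7   75.2] close -83.0 toolz [ 0.005 -0.002 -1.   ] w 29.7 gf 25.0 q6 0.99 F [ 0.2 -0.3 -1.5]
delta units [ 3.109 -1.995 -1.263] daz [np.float64(-3.1)]
```

Run:
```python
from h import *
t=cap("top")["img"];s=cap("scene")["img"]
o=np.hstack([cv2.resize(t[150:310,350:550,::-1],(400,320)),cv2.resize(s[150:310,280:480,::-1],(400,320))])
cv2.imwrite("pics/g1.png",o)
```

```text
(no output)
```

View pics/g1.png

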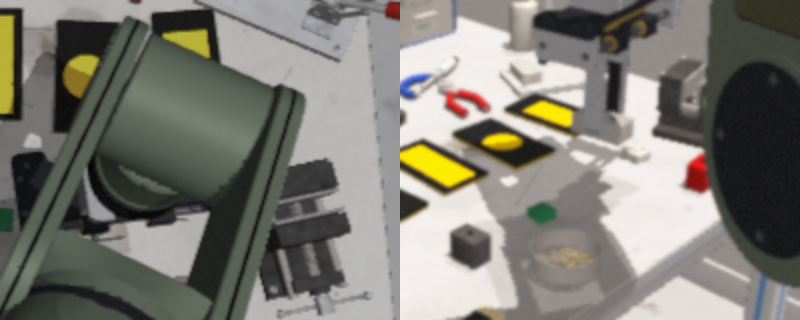

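```bash
python3 -m crank '[{"tx":0.3,"ty":-0.2,"tz":0.1,"ax":0,"ay":0,"az":-0.6},{"tx":0.6,"ty":-0.4,"tz":0,"ax":0,"ay":0,"az":-0.6},{"tx":0.6,"ty":-0.4,"tz":0,"ax":0,"ay":0,"az":-0.6},{"tx":0.6,"ty":-0.4,"tz":0,"ax":0,"ay":0,"az":-0.6},{"tx":0.6,"ty":-0.4,"tz":0,"ax":0,"ay":0,"az":-0.6},{"tx":0.4,"ty":-0.2,"tz":0,"ax":0,"ay":0,"az":0},{"tx":0,"ty":0,"tz":-0.5,"ax":0,"ay":0,"az":0},{"tx":0,"ty":0,"tz":-0.5,"ax":0,"ay":0,"az":0},{"tx":0,"ty":0,"tz":0,"ax":0,"ay":0,"az":0},{"tx":0,"ty":0,"tz":0,"ax":0,"ay":0,"az":0}]'; python3 st.py 595.5 -221.5 12 -86.1
```

```text
time: 5.42
position: [0.5931, -0.2208, 0.0276]
eef_rot: [-0.0, 0.999, 0.035, -0.0]
wrist_force: [0.1, 0.3, -1.4]
gripper_width: 0.317
gripper_force: 25.0
t 5.42 p [ 593.1 -220.8   27.6] close -86.0 toolz [-0.001  0.    -1.   ] w 29.8 gf 25.0 q6 1.01 F [ 0.1  0.3 -1.4]
delta units [ 0.049 -0.013 -0.312] daz [np.float64(-0.1)]
```

```bash
python3 -m crank '[{"tx":0.04,"ty":0,"tz":-0.2,"ax":0,"ay":0,"az":0},{"tx":0,"ty":0,"tz":-0.1,"ax":0,"ay":0,"az":0},{"tx":0,"ty":0,"tz":0,"ax":0,"ay":0,"az":0},{"tx":0,"ty":0,"tz":0,"ax":0,"ay":0,"az":0}]'; python3 st.py 595.5 -221.5 12 -86.1
```

```text
time: 5.92
position: [0.5954, -0.2211, 0.0132]
eef_rot: [0.0, 0.999, 0.035, 0.0]
wrist_force: [-0.1, 0.9, -1.8]
gripper_width: 0.319
gripper_force: 25.0
t 5.92 p [ 595.4 -221.1   13.2] close -86.0 toolz [ 0. -0. -1.] w 30.0 gf 25.0 q6 1.01 F [-0.1  0.9 -1.8]
delta units [ 0.001 -0.009 -0.023] daz [np.float64(-0.1)]
```

```bash
python3 -m crank '[{"tx":0,"ty":0,"tz":-0.02,"ax":0,"ay":0,"az":0},{"tx":0,"ty":0,"tz":0,"ax":0,"ay":0,"az":0}]' && python3 -m crank '[{"tx":0,"ty":0,"tz":0,"ax":0,"ay":0,"az":0},{"tx":0,"ty":0,"tz":0,"ax":0,"ay":0,"az":0},{"tx":0,"ty":0,"tz":0.2,"ax":0,"ay":0,"az":0},{"tx":0,"ty":0,"tz":0.5,"ax":0,"ay":0,"az":0},{"tx":0,"ty":0,"tz":0.9,"ax":0,"ay":0,"az":0},{"tx":-0.2,"ty":0.4,"tz":0,"ax":0,"ay":0,"az":-0.5},{"tx":-0.45,"ty":0.85,"tz":0,"ax":0,"ay":0,"az":-0.5},{"tx":-0.45,"ty":0.85,"tz":0,"ax":0,"ay":0,"az":-0.5},{"tx":-0.45,"ty":0.85,"tz":0,"ax":0,"ay":0,"az":-0.5},{"tx":-0.45,"ty":0.85,"tz":0,"ax":0,"ay":0,"az":-0.5},{"tx":-0.45,"ty":0.85,"tz":0,"ax":0,"ay":0,"az":-0.5},{"tx":-0.45,"ty":0.85,"tz":0,"ax":0,"ay":0,"az":-0.5}]' 46; python3 -m crank '[{"tx":-0.26,"ty":0.43,"tz":0,"ax":0,"ay":0,"az":0},{"tx":0,"ty":0,"tz":0,"ax":0,"ay":0,"az":0},{"tx":0,"ty":0,"tz":0,"ax":0,"ay":0,"az":0}]'; python3 st.py 437.5 75.5 10 -89.5
python3 - <<'E'
from h import *
t=cap("top")["img"];s=cap("scene")["img"]
o=np.hstack([cv2.resize(t[130:290,300:500,::-1],(400,320)),cv2.resize(s[170:330,270:470,::-1],(400,320))])
cv2.imwrite("pics/g2.png",o)
E
```

```text
time: 6.18
position: [0.5953, -0.221, 0.012]
eef_rot: [0.0, 0.999, 0.035, 0.0]
wrist_force: [-0.4, -0.4, -1.8]
gripper_width: 0.315
gripper_force: 25.0
time: 7.68
position: [0.4501, 0.0552, 0.093]
eef_rot: [-0.0, 1.0, 0.004, 0.001]
wrist_force: [0.4, 0.3, 0.6]
gripper_width: 0.488
gripper_force: 0.0
time: 8.05
position: [0.4384, 0.075, 0.0927]
eef_rot: [0.0, 1.0, 0.004, 0.001]
wrist_force: [0.3, 0.0, -0.6]
gripper_width: 0.49
gripper_force: 0.0
t 8.05 p [438.4  75.   92.7] close -89.5 toolz [ 0.002 -0.001 -1.   ] w 46.0 gf 0.0 q6 1.54 F [ 0.3  0.  -0.6]
delta units [-0.018  0.011 -1.655] daz [np.float64(0.0)]
```

View pics/g2.png

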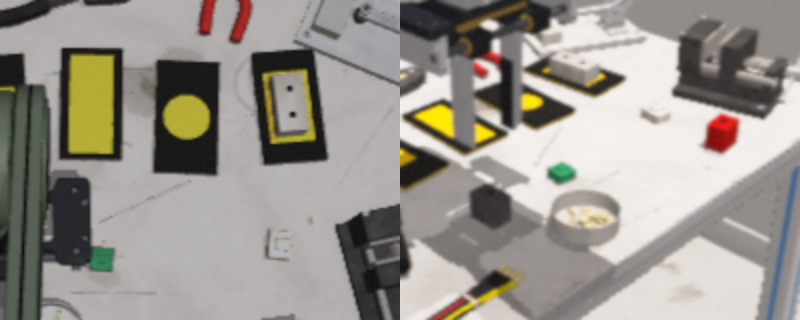

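```bash
python3 -m crank '[{"tx":-0.02,"ty":0.01,"tz":-0.4,"ax":0,"ay":0,"az":0},{"tx":0,"ty":0,"tz":-0.5,"ax":0,"ay":0,"az":0},{"tx":0,"ty":0,"tz":-0.4,"ax":0,"ay":0,"az":0},{"tx":0,"ty":0,"tz":-0.25,"ax":0,"ay":0,"az":0},{"tx":0,"ty":0,"tz":-0.1,"ax":0,"ay":0,"az":0},{"tx":0,"ty":0,"tz":0,"ax":0,"ay":0,"az":0},{"tx":0,"ty":0,"tz":0,"ax":0,"ay":0,"az":0}]' && python3 st.py 437.5 75.5 10 && python3 -m crank '[{"tx":0,"ty":0,"tz":0,"ax":0,"ay":0,"az":0},{"tx":0,"ty":0,"tz":0,"ax":0,"ay":0,"az":0},{"tx":0,"ty":0,"tz":0,"ax":0,"ay":0,"az":0},{"tx":0,"ty":0,"tz":0,"ax":0,"ay":0,"az":0},{"tx":0,"ty":0,"tz":0,"ax":0,"ay":0,"az":0},{"tx":0,"ty":0,"tz":0.3,"ax":0,"ay":0,"az":0},{"tx":0,"ty":0,"tz":0.5,"ax":0,"ay":0,"az":0},{"tx":0,"ty":0,"tz":0.4,"ax":0,"ay":0,"az":0},{"tx":0,"ty":0,"tz":0,"ax":0,"ay":0,"az":0}]' 15 25; python3 st.py 595 76.5 13 -86.5
```

```text
time: 9.02
position: [0.4371, 0.076, 0.0101]
eef_rot: [0.0, 1.0, 0.004, 0.001]
wrist_force: [0.1, 0.2, 0.8]
gripper_width: 0.489
gripper_force: 0.0
t 9.03 p [437.1  76.   10.1] close -89.5 toolz [ 0.002 -0.    -1.   ] w 46.0 gf 0.0 q6 1.54 F [0.1 0.2 0.8]
delta units [ 0.008 -0.009 -0.002] daz 
time: 10.15
position: [0.4381, 0.0761, 0.0714]
eef_rot: [-0.0, 1.0, 0.004, 0.002]
wrist_force: [-0.0, -1.7, -2.2]
gripper_width: 0.251
gripper_force: 25.0
t 10.15 p [438.1  76.1  71.4] close -89.5 toolz [ 0.005  0.    -1.   ] w 23.6 gf 25.0 q6 1.54 F [-0.  -1.7 -2.2]
delta units [ 3.138  0.008 -1.168] daz [np.float64(3.0)]
```

```bash
python3 -m crank '[{"tx":0.3,"ty":0,"tz":0,"ax":0,"ay":0,"az":0.6},{"tx":0.6,"ty":0,"tz":0,"ax":0,"ay":0,"az":0.6},{"tx":0.6,"ty":0,"tz":0,"ax":0,"ay":0,"az":0.6},{"tx":0.6,"ty":0,"tz":0,"ax":0,"ay":0,"az":0.6},{"tx":0.6,"ty":0,"tz":0,"ax":0,"ay":0,"az":0.6},{"tx":0.44,"ty":0,"tz":0,"ax":0,"ay":0,"az":0},{"tx":0,"ty":0,"tz":-0.5,"ax":0,"ay":0,"az":0},{"tx":0,"ty":0,"tz":-0.4,"ax":0,"ay":0,"az":0},{"tx":0,"ty":0,"tz":-0.1,"ax":0,"ay":0,"az":0},{"tx":0,"ty":0,"tz":0,"ax":0,"ay":0,"az":0},{"tx":0,"ty":0,"tz":0,"ax":0,"ay":0,"az":0}]'; python3 st.py 595 76.5 13.2 -86.5
```

```text
time: 11.52
position: [0.594, 0.076, 0.0203]
eef_rot: [0.0, 1.0, 0.03, 0.001]
wrist_force: [-0.0, 0.3, -0.3]
gripper_width: 0.256
gripper_force: 25.0
t 11.53 p [594.   76.   20.3] close -86.5 toolz [ 0.002 -0.    -1.   ] w 24.0 gf 25.0 q6 1.49 F [-0.   0.3 -0.3]
delta units [ 0.02   0.009 -0.142] daz [np.float64(0.0)]
```

```bash
python3 -m crank '[{"tx":0.02,"ty":0.01,"tz":-0.1,"ax":0,"ay":0,"az":0},{"tx":0,"ty":0,"tz":-0.04,"ax":0,"ay":0,"az":0},{"tx":0,"ty":0,"tz":0,"ax":0,"ay":0,"az":0},{"tx":0,"ty":0,"tz":0,"ax":0,"ay":0,"az":0}]' && python3 st.py 595 76.5 13.2 && python3 -m crank '[{"tx":0,"ty":0,"tz":0,"ax":0,"ay":0,"az":0},{"tx":0,"ty":0,"tz":0,"ax":0,"ay":0,"az":0},{"tx":0,"ty":0,"tz":0.2,"ax":0,"ay":0,"az":0},{"tx":0,"ty":0,"tz":0.5,"ax":0,"ay":0,"az":0},{"tx":0,"ty":0,"tz":0.9,"ax":0,"ay":0,"az":0},{"tx":-0.3,"ty":0.35,"tz":0,"ax":0,"ay":0,"az":6.5},{"tx":-0.4,"ty":0.45,"tz":0,"ax":0,"ay":0,"az":10},{"tx":-0.4,"ty":0.45,"tz":0,"ax":0,"ay":0,"az":10},{"tx":-0.4,"ty":0.45,"tz":0,"ax":0,"ay":0,"az":10},{"tx":-0.4,"ty":0.45,"tz":0,"ax":0,"ay":0,"az":10},{"tx":-0.4,"ty":0.45,"tz":0,"ax":0,"ay":0,"az":10},{"tx":-0.4,"ty":0.45,"tz":0,"ax":0,"ay":0,"az":10}]' 52; python3 -m crank '[{"tx":-0.4,"ty":0.45,"tz":0,"ax":0,"ay":0,"az":0},{"tx":0,"ty":0.2,"tz":0,"ax":0,"ay":0,"az":0},{"tx":0,"ty":0,"tz":0,"ax":0,"ay":0,"az":0}]'; python3 st.py 435 263.5 9.5 -20
python3 - <<'E'
from h import *
t=cap("top")["img"];s=cap("scene")["img"]
o=np.hstack([cv2.resize(t[150:310,170:370,::-1],(400,320)),cv2.resize(s[180:360,180:405,::-1],(400,320))])
cv2.imwrite("pics/g3.png",o)
E
```

```text
time: 12.02
position: [0.5947, 0.0765, 0.0128]
eef_rot: [0.0, 1.0, 0.03, 0.0]
wrist_force: [0.2, 1.0, -0.3]
gripper_width: 0.252
gripper_force: 25.0
t 12.03 p [594.7  76.5  12.8] close -86.5 toolz [ 0.001  0.    -1.   ] w 23.7 gf 25.0 q6 1.49 F [ 0.2  1.  -0.3]
delta units [ 0.007 -0.     0.008] daz 
time: 13.52
position: [0.4589, 0.2298, 0.0933]
eef_rot: [0.0, 0.818, 0.576, 0.001]
wrist_force: [-0.4, 0.4, -0.6]
gripper_width: 0.552
gripper_force: 0.0
time: 13.9
position: [0.4403, 0.2619, 0.0931]
eef_rot: [0.0, 0.819, 0.574, 0.001]
wrist_force: [-0.0, -0.8, 0.0]
gripper_width: 0.557
gripper_force: 0.0
t 13.9 p [440.3 261.9  93.1] close -20.0 toolz [ 0.002  0.    -1.   ] w 52.3 gf 0.0 q6 0.72 F [-0.  -0.8  0. ]
delta units [-0.107  0.031 -1.673] daz [np.float64(-0.0)]
```

View pics/g3.png

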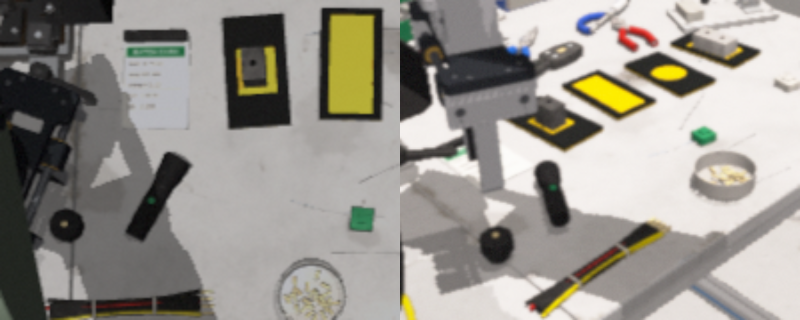

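```bash
python3 -m crank '[{"tx":-0.1,"ty":0.03,"tz":-0.4,"ax":0,"ay":0,"az":0},{"tx":0,"ty":0,"tz":-0.5,"ax":0,"ay":0,"az":0},{"tx":0,"ty":0,"tz":-0.4,"ax":0,"ay":0,"az":0},{"tx":0,"ty":0,"tz":-0.25,"ax":0,"ay":0,"az":0},{"tx":0,"ty":0,"tz":-0.12,"ax":0,"ay":0,"az":0},{"tx":0,"ty":0,"tz":0,"ax":0,"ay":0,"az":0},{"tx":0,"ty":0,"tz":0,"ax":0,"ay":0,"az":0}]' && python3 st.py 435 263.5 9.5 && python3 -m crank '[{"tx":0,"ty":0,"tz":0,"ax":0,"ay":0,"az":0},{"tx":0,"ty":0,"tz":0,"ax":0,"ay":0,"az":0},{"tx":0,"ty":0,"tz":0,"ax":0,"ay":0,"az":0},{"tx":0,"ty":0,"tz":0,"ax":0,"ay":0,"az":0},{"tx":0,"ty":0,"tz":0,"ax":0,"ay":0,"az":0},{"tx":0,"ty":0,"tz":0.3,"ax":0,"ay":0,"az":0},{"tx":0,"ty":0,"tz":0.6,"ax":0,"ay":0,"az":0},{"tx":0,"ty":0,"tz":0.6,"ax":0,"ay":0,"az":0},{"tx":0,"ty":0,"tz":0,"ax":0,"ay":0,"az":0}]' 20 20; python3 st.py 586 -117.5 13 -20
```

```text
time: 14.88
position: [0.435, 0.2632, 0.0097]
eef_rot: [0.0, 0.819, 0.573, 0.001]
wrist_force: [-0.0, -0.7, 0.9]
gripper_width: 0.554
gripper_force: 0.0
t 14.88 p [435.  263.2   9.7] close -20.0 toolz [ 0.001  0.001 -1.   ] w 52.1 gf 0.0 q6 0.72 F [-0.  -0.7  0.9]
delta units [-0.001  0.005 -0.003] daz 
time: 16.0
position: [0.4367, 0.264, 0.087]
eef_rot: [0.001, 0.819, 0.573, 0.003]
wrist_force: [0.8, 0.2, -0.2]
gripper_width: 0.332
gripper_force: 20.0
t 16.0 p [436.7 264.   87. ] close -20.0 toolz [ 0.006  0.003 -1.   ] w 31.2 gf 20.0 q6 0.72 F [ 0.8  0.2 -0.2]
delta units [ 2.985 -7.63  -1.479] daz [np.float64(0.0)]
```

```bash
python3 -m crank '[{"tx":0.15,"ty":-0.43,"tz":0,"ax":0,"ay":0,"az":0},{"tx":0.3,"ty":-0.8,"tz":0,"ax":0,"ay":0,"az":0},{"tx":0.33,"ty":-0.8,"tz":0,"ax":0,"ay":0,"az":0},{"tx":0.33,"ty":-0.8,"tz":0,"ax":0,"ay":0,"az":0},{"tx":0.33,"ty":-0.8,"tz":0,"ax":0,"ay":0,"az":0},{"tx":0.33,"ty":-0.8,"tz":0,"ax":0,"ay":0,"az":0},{"tx":0.33,"ty":-0.8,"tz":0,"ax":0,"ay":0,"az":0},{"tx":0.33,"ty":-0.8,"tz":0,"ax":0,"ay":0,"az":0},{"tx":0.33,"ty":-0.8,"tz":0,"ax":0,"ay":0,"az":0},{"tx":0.2,"ty":-0.6,"tz":0,"ax":0,"ay":0,"az":0},{"tx":0,"ty":0,"tz":0,"ax":0,"ay":0,"az":0},{"tx":0,"ty":0,"tz":0,"ax":0,"ay":0,"az":0}]'; python3 st.py 586 -117.5 13 -20
```

```text
time: 17.5
position: [0.581, -0.1076, 0.0826]
eef_rot: [-0.001, 0.819, 0.573, -0.001]
wrist_force: [1.1, -0.1, -0.2]
gripper_width: 0.331
gripper_force: 20.0
t 17.5 p [ 581.  -107.6   82.6] close -20.0 toolz [-0.003  0.001 -1.   ] w 31.1 gf 20.0 q6 0.02 F [ 1.1 -0.1 -0.2]
delta units [ 0.1   -0.199 -1.392] daz [np.float64(0.0)]
```

```bash
python3 -m crank '[{"tx":0.1,"ty":-0.2,"tz":-0.3,"ax":0,"ay":0,"az":0},{"tx":0,"ty":0,"tz":-0.4,"ax":0,"ay":0,"az":0},{"tx":0,"ty":0,"tz":-0.4,"ax":0,"ay":0,"az":0},{"tx":0,"ty":0,"tz":-0.1,"ax":0,"ay":0,"az":0},{"tx":0,"ty":0,"tz":0,"ax":0,"ay":0,"az":0},{"tx":0,"ty":0,"tz":0,"ax":0,"ay":0,"az":0}]'; python3 st.py 586 -117.5 12.7 -20
```

```text
time: 18.25
position: [0.588, -0.1186, 0.0246]
eef_rot: [0.001, 0.819, 0.574, 0.0]
wrist_force: [0.2, 0.2, 0.1]
gripper_width: 0.332
gripper_force: 20.0
t 18.25 p [ 588.  -118.6   24.6] close -20.0 toolz [ 0.001 -0.    -1.   ] w 31.2 gf 20.0 q6 0.01 F [0.2 0.2 0.1]
delta units [-0.04   0.023 -0.239] daz [np.float64(0.0)]
```

```bash
python3 -m crank '[{"tx":-0.03,"ty":0.02,"tz":-0.15,"ax":0,"ay":0,"az":0},{"tx":0,"ty":0,"tz":-0.08,"ax":0,"ay":0,"az":0},{"tx":0,"ty":0,"tz":0,"ax":0,"ay":0,"az":0},{"tx":0,"ty":0,"tz":0,"ax":0,"ay":0,"az":0}]' && python3 st.py 586 -117.5 12.7 && python3 -m crank '[{"tx":0,"ty":0,"tz":0,"ax":0,"ay":0,"az":0},{"tx":0,"ty":0,"tz":0,"ax":0,"ay":0,"az":0},{"tx":0,"ty":0,"tz":0.2,"ax":0,"ay":0,"az":0},{"tx":0,"ty":0,"tz":0.5,"ax":0,"ay":0,"az":0},{"tx":0,"ty":0,"tz":0.9,"ax":0,"ay":0,"az":0},{"tx":-0.2,"ty":0.4,"tz":0,"ax":0,"ay":0,"az":5},{"tx":-0.3,"ty":0.7,"tz":0,"ax":0,"ay":0,"az":10},{"tx":-0.3,"ty":0.7,"tz":0,"ax":0,"ay":0,"az":10},{"tx":-0.3,"ty":0.7,"tz":0,"ax":0,"ay":0,"az":10},{"tx":-0.3,"ty":0.7,"tz":0,"ax":0,"ay":0,"az":10},{"tx":-0.3,"ty":0.7,"tz":0,"ax":0,"ay":0,"az":10},{"tx":-0.3,"ty":0.7,"tz":0,"ax":0,"ay":0,"az":10}]' 56; python3 -m crank '[{"tx":-0.3,"ty":0.7,"tz":0,"ax":0,"ay":0,"az":10},{"tx":-0.16,"ty":0.5,"tz":0,"ax":0,"ay":0,"az":8.5},{"tx":0,"ty":0,"tz":0,"ax":0,"ay":0,"az":0},{"tx":0,"ty":0,"tz":0,"ax":0,"ay":0,"az":0}]'; python3 st.py 463 173.5 8 63.5
python3 - <<'E'
from h import *
t=cap("top")["img"];s=cap("scene")["img"]
o=np.hstack([cv2.resize(t[150:310,200:460,::-1],(400,246)),cv2.resize(s[180:360,180:405,::-1],(320,246))])
cv2.imwrite("pics/g4.png",o)
E
```

```text
time: 18.75
position: [0.5857, -0.1175, 0.0123]
eef_rot: [-0.0, 0.819, 0.573, -0.0]
wrist_force: [0.4, -0.3, 0.2]
gripper_width: 0.335
gripper_force: 20.0
t 18.75 p [ 585.7 -117.5   12.3] close -20.0 toolz [-0.  0. -1.] w 31.5 gf 20.0 q6 0.01 F [ 0.4 -0.3  0.2]
delta units [ 0.005 -0.     0.007] daz 
time: 20.25
position: [0.4857, 0.1136, 0.0934]
eef_rot: [0.001, 0.38, 0.925, 0.0]
wrist_force: [0.3, 0.7, -0.4]
gripper_width: 0.597
gripper_force: 0.0
time: 20.75
position: [0.4633, 0.1721, 0.093]
eef_rot: [0.001, 0.23, 0.973, -0.0]
wrist_force: [0.8, 0.1, -0.1]
gripper_width: 0.595
gripper_force: 0.0
t 20.75 p [463.3 172.1  93. ] close 63.4 toolz [ 0.001 -0.    -1.   ] w 55.9 gf 0.0 q6 -0.93 F [ 0.8  0.1 -0.1]
delta units [-0.007  0.028 -1.7  ] daz [np.float64(0.1)]
```

View pics/g4.png

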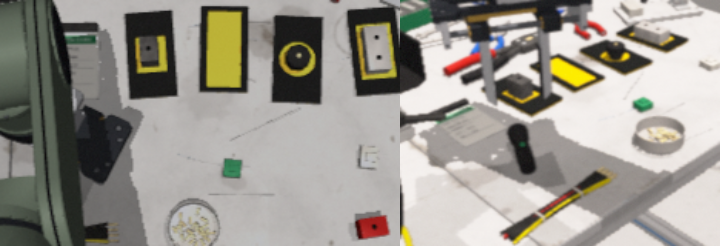

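```bash
python3 -m crank '[{"tx":0,"ty":0.02,"tz":-0.4,"ax":0,"ay":0,"az":0},{"tx":0,"ty":0,"tz":-0.5,"ax":0,"ay":0,"az":0},{"tx":0,"ty":0,"tz":-0.4,"ax":0,"ay":0,"az":0},{"tx":0,"ty":0,"tz":-0.25,"ax":0,"ay":0,"az":0},{"tx":0,"ty":0,"tz":-0.15,"ax":0,"ay":0,"az":0},{"tx":0,"ty":0,"tz":0,"ax":0,"ay":0,"az":0},{"tx":0,"ty":0,"tz":0,"ax":0,"ay":0,"az":0}]' && python3 st.py 463 173.5 8 && python3 -m crank '[{"tx":0,"ty":0,"tz":0,"ax":0,"ay":0,"az":0},{"tx":0,"ty":0,"tz":0,"ax":0,"ay":0,"az":0},{"tx":0,"ty":0,"tz":0,"ax":0,"ay":0,"az":0},{"tx":0,"ty":0,"tz":0,"ax":0,"ay":0,"az":0},{"tx":0,"ty":0,"tz":0,"ax":0,"ay":0,"az":0},{"tx":0,"ty":0,"tz":0.3,"ax":0,"ay":0,"az":0},{"tx":0,"ty":0,"tz":0.6,"ax":0,"ay":0,"az":0},{"tx":0,"ty":0,"tz":0.6,"ax":0,"ay":0,"az":0},{"tx":0,"ty":0,"tz":0,"ax":0,"ay":0,"az":0}]' 12 20; python3 st.py 601 -20.7 11.5 89.1
```

```text
time: 21.72
position: [0.4635, 0.1736, 0.0081]
eef_rot: [0.001, 0.229, 0.973, 0.0]
wrist_force: [0.8, 0.1, -1.1]
gripper_width: 0.595
gripper_force: 0.0
t 21.73 p [463.5 173.6   8.1] close 63.5 toolz [ 0.001  0.    -1.   ] w 55.9 gf 0.0 q6 -0.92 F [ 0.8  0.1 -1.1]
delta units [-0.011 -0.002 -0.002] daz 
time: 22.85
position: [0.4654, 0.174, 0.0854]
eef_rot: [0.003, 0.229, 0.973, 0.001]
wrist_force: [0.8, 0.4, -0.6]
gripper_width: 0.31
gripper_force: 19.9
t 22.85 p [465.4 174.   85.4] close 63.5 toolz [ 0.007  0.001 -1.   ] w 29.1 gf 19.9 q6 -0.92 F [ 0.8  0.4 -0.6]
delta units [ 2.712 -3.893 -1.479] daz [np.float64(25.6)]
```

```bash
python3 -m crank '[{"tx":0.2,"ty":-0.3,"tz":0,"ax":0,"ay":0,"az":3.2},{"tx":0.35,"ty":-0.5,"tz":0,"ax":0,"ay":0,"az":3.2},{"tx":0.35,"ty":-0.5,"tz":0,"ax":0,"ay":0,"az":3.2},{"tx":0.35,"ty":-0.5,"tz":0,"ax":0,"ay":0,"az":3.2},{"tx":0.35,"ty":-0.5,"tz":0,"ax":0,"ay":0,"az":3.2},{"tx":0.35,"ty":-0.5,"tz":0,"ax":0,"ay":0,"az":3.2},{"tx":0.35,"ty":-0.5,"tz":0,"ax":0,"ay":0,"az":3.2},{"tx":0.35,"ty":-0.5,"tz":-0.2,"ax":0,"ay":0,"az":3.2},{"tx":0.06,"ty":-0.1,"tz":-0.4,"ax":0,"ay":0,"az":0},{"tx":0,"ty":0,"tz":-0.4,"ax":0,"ay":0,"az":0},{"tx":0,"ty":0,"tz":0,"ax":0,"ay":0,"az":0},{"tx":0,"ty":0,"tz":0,"ax":0,"ay":0,"az":0}]'; python3 st.py 601 -20.7 11.1 89.1
python3 - <<'E'
from h import *
t=cap("top")["img"];s=cap("scene")["img"]
o=np.hstack([cv2.resize(t[130:290,250:450,::-1],(400,320)),cv2.resize(s[180:300,220:370,::-1],(400,320))])
cv2.imwrite("pics/g5.png",o)
E
```

```text
time: 24.35
position: [0.5976, -0.0205, 0.0321]
eef_rot: [-0.0, 0.008, 1.0, 0.0]
wrist_force: [0.0, 0.1, -0.4]
gripper_width: 0.307
gripper_force: 19.9
t 24.35 p [597.6 -20.5  32.1] close 89.1 toolz [-0.001  0.    -1.   ] w 28.9 gf 19.9 q6 -1.73 F [ 0.   0.1 -0.4]
delta units [ 0.067 -0.004 -0.42 ] daz [np.float64(-0.0)]
```

View pics/g5.png

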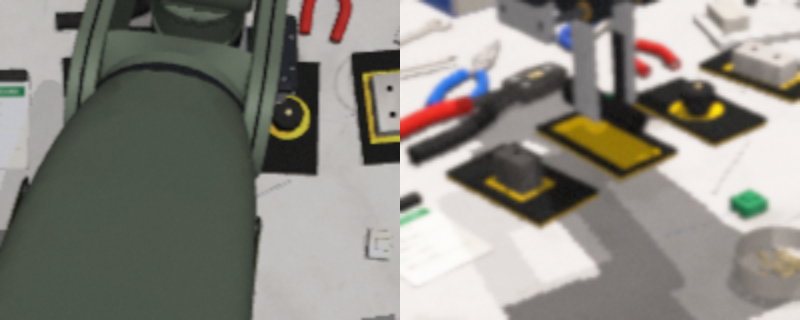

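Run:
```python
from h import *
c=cap("scene");s=c["img"][190:260,255:345,::-1]
o=cv2.resize(np.clip(s.astype(float)*1.8+25,0,255).astype(np.uint8),(720,560),interpolation=cv2.INTER_CUBIC)
cv2.imwrite("pics/g6.png",o)
for x in(-45,0,45):print([((proj(c,[.5976+x/1000,-.0205,z])-[255,190])*8).round() for z in(.024,.053)])
```

```text
[array([449., 336.]), array([446., 242.])]
[array([342., 283.]), array([338., 192.])]
[array([241., 234.]), array([236., 144.])]
```

View pics/g6.png

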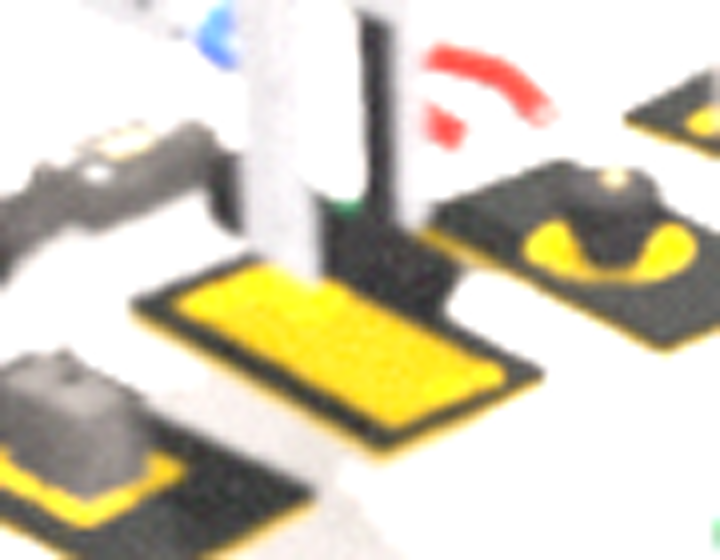

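```bash
python3 -m crank '[{"tx":0.06,"ty":0,"tz":-0.2,"ax":0,"ay":0,"az":0},{"tx":0,"ty":0,"tz":-0.15,"ax":0,"ay":0,"az":0},{"tx":0,"ty":0,"tz":-0.06,"ax":0,"ay":0,"az":0},{"tx":0,"ty":0,"tz":0,"ax":0,"ay":0,"az":0},{"tx":0,"ty":0,"tz":0,"ax":0,"ay":0,"az":0}]'; python3 st.py 601 -20.7 11.1 89.1
```

```text
time: 25.12
position: [0.6014, -0.0216, 0.012]
eef_rot: [0.0, 0.008, 1.0, -0.0]
wrist_force: [1.3, 0.3, -1.2]
gripper_width: 0.306
gripper_force: 19.9
t 25.12 p [601.4 -21.6  12. ] close 89.1 toolz [ 0. -0. -1.] w 28.8 gf 19.9 q6 -1.73 F [ 1.3  0.3 -1.2]
delta units [-0.008  0.018 -0.018] daz [np.float64(0.0)]
```

Lower 1 mm, release, retreat up and clear of the camera view.

```bash
python3 -m crank '[{"tx":0,"ty":0,"tz":-0.02,"ax":0,"ay":0,"az":0},{"tx":0,"ty":0,"tz":0,"ax":0,"ay":0,"az":0}]' && python3 -m crank '[{"tx":0,"ty":0,"tz":0,"ax":0,"ay":0,"az":0},{"tx":0,"ty":0,"tz":0,"ax":0,"ay":0,"az":0},{"tx":0,"ty":0,"tz":0.2,"ax":0,"ay":0,"az":0},{"tx":0,"ty":0,"tz":0.5,"ax":0,"ay":0,"az":0},{"tx":0,"ty":0,"tz":0.9,"ax":0,"ay":0,"az":0},{"tx":-0.4,"ty":0.4,"tz":0.4,"ax":0,"ay":0,"az":0},{"tx":-0.6,"ty":0.7,"tz":0.4,"ax":0,"ay":0,"az":0},{"tx":-0.6,"ty":0.7,"tz":0.4,"ax":0,"ay":0,"az":0},{"tx":-0.6,"ty":0.7,"tz":0,"ax":0,"ay":0,"az":0},{"tx":-0.4,"ty":0.7,"tz":0,"ax":0,"ay":0,"az":0},{"tx":0,"ty":0,"tz":0,"ax":0,"ay":0,"az":0},{"tx":0,"ty":0,"tz":0,"ax":0,"ay":0,"az":0}]' 54
python3 - <<'E'
from h import *
c=cap("top");t=c["img"];s=cap("scene")["img"]
cv2.imwrite("pics/fin.png",np.vstack([cv2.resize(t[150:310,210:490,::-1],(560,320),interpolation=cv2.INTER_CUBIC),cv2.resize(s[180:300,200:440,::-1],(560,280))]))
E
```

```text
time: 25.38
position: [0.6013, -0.0215, 0.011]
eef_rot: [0.0, 0.008, 1.0, 0.0]
wrist_force: [-0.1, -0.3, -0.9]
gripper_width: 0.304
gripper_force: 19.9
time: 26.88
position: [0.472, 0.1382, 0.1517]
eef_rot: [0.001, 0.008, 1.0, -0.0]
wrist_force: [0.1, -0.4, 0.5]
gripper_width: 0.573
gripper_force: 0.0
```

View pics/fin.png

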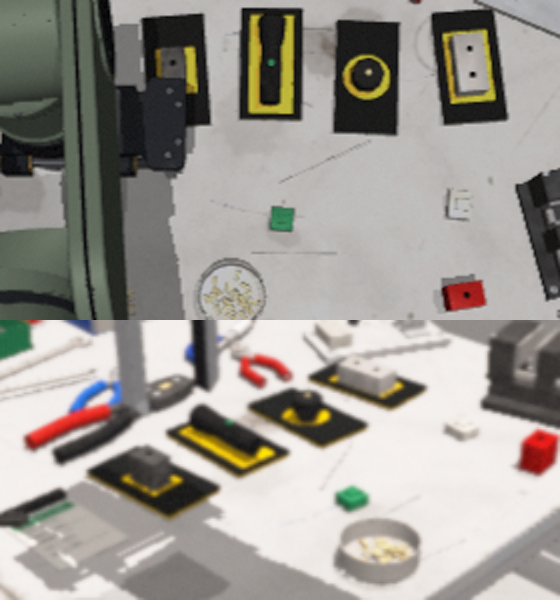

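Run:
```python
from h import *
c=cap("top");s=cap("scene")
f=lambda p:((proj(c,p)-[210,150])*2).round(1)
for x in(.646,.556):
    for z in(.003,.0175,.032): print(x,z,f([x,-.0215,z]))
hs=cv2.cvtColor(c["img"],cv2.COLOR_RGB2HSV)
print(hs[150:166,346,2],hs[195:215,344,2])
```

```text
0.646 0.003 [270.1  21.6]
0.646 0.0175 [270.5  16.8]
0.646 0.032 [270.8  11.9]
0.556 0.003 [271.5 106. ]
0.556 0.0175 [271.9 102.3]
0.556 0.032 [272.3  98.5]
[189 186 184 168  45  26  27  24  32  31  34  32  32  31  32  35] [ 34  31  31  32  29  22   6  78 174 190 182 135  29  27  71 157 178 177
 178 178]
```

```bash
python3 -c "
from workcell import ctrl
print(ctrl.sign_off())"
```

```text
the job is handed in; nothing more can be done
None
```

The job is handed in at about 27 s of the 96 s: the punch, anvil, knob and torch were placed in that order, each in its matching nest, and the last pictures show all four in their cut-outs and the white and green housings where they were.

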